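Index the lathe's stop turret to its longest stop

ROBOT

A 7-joint arm with a two-finger parallel gripper is mounted at the origin on the work surface. World frame = base frame: x ahead of the robot, y to its left, z up, the work surface at z = 0. Lengths are in mm, angles in rad, forces in N, time in s.
With the tool pointing down it reaches from about 425 to 875 mm from the base axis. Payload 4.7 kg.
Tool frame: the origin (TCP) lies midway between the tips of the shut fingers; the grasp point (between the pads) lies 19 mm behind it; z points along the fingers, y is the line along which they close (so a half turn about z gives the same grasp; the last joint's range is limited). The gripper opens to 87 mm and grips with 3 to 60 N. Pads are 19 mm wide; open, the fingers measure 117 mm over their backs; the gripper's body (75 mm by 190 mm) begins 51 mm behind the grasp point.
Start: joints at [-1.291, 0.321, -0.07, 1.45, 0.023, 1.371, -0.057], TCP at [170.77, 627.187, 222.587] pointing down, gripper open.
Joint ranges: [-2.86, 2.86], [-0.3, 2.09], [-1.38, 1.24], [0.06, 2.45], [-1.56, 4.7], [0.09, 2.05], [-2.69, 2.69]. Speed limits (rad/s): [2.57, 2.57, 3.14, 3.14, 3.14, 3.14, 3.14].

INTERFACE

Orientations are given as a unit quaternion [x, y, z, w].
In Python, from bench import env, vision, order gives the robot as it stands.
- The arm moves only by the shell command python3 -m crank 'ROWS'. ROWS is JSON, a list of rows, each a list of 5 numbers: the opening, from 0 (shut) to 1 (fully open), then the shift along the tool's x, y, z as a fraction of full scale, then the turn about the tool's z as a fraction of full scale. A call has exactly 5 rows; each row shifts and turns the commanded pose from where the row before left it, along the tool's axes as they then stand; what a row does not reach is not made up. Full scale, the value 1, is 0.03 m for a shift and 0.15 rad for a turn. A row lasts 1/10 s, in which the tool goes at most 50 mm and 8.59 degrees, less where a joint would pass 70% of its speed; a pose out of reach is approached as far as the arm can. A call with a number of a shift or a turn outside -1 to 1 is refused whole. A call with a gripper value outside its range is refused whole. The fingers move at their own pace and stop on an object; the grip force is fixed at half the most. Time passes only in rows, so rows that do not move let the fingers close, or fill a call up. It gives the time, the measured TCP pose, the force, the opening and the grip force at its end, in the units of the state.
- env.sense(): the state, without advancing time (a new reading comes with each control period).
- vision.read_camera(name): name is "scene" or "top"; returns (picture, depth): 420x560x3 uint8, red, green, blue; 420x560 float32, mm along the optical axis (not along the pixel's ray), 0 where there is no reading.
- vision.camera_params(name): a dict with "fovy" (degrees; the focal length in pixels is half the picture's height over the tangent of half this angle, whatever the lens; pixels are square), "cx", "cy" (the principal point, pixels), "R" (3x3) and "t" (3): a world point X has camera coordinates R X + t. Camera axes: x right, y down, z forward; pixel columns grow to the right and rows downward; lengths in mm; the calibration is good to about 2 mm. A picture is of the moment at which its call begins. camera_params takes no time and is no camera call.
- order.sign_off(): hands the job in; it is judged then, once.
The state is a dict: "t": time; "joints": joint angles; "qd": joint speeds; "joint_efforts": joint torques, N m; "tcp_pos": TCP position; "orientation": TCP orientation; "wrist_force": force on the tool from outside, world axes, zero at the start; "wrist_torque": the same for the moment, N m; "opening": finger opening in mm; "finger_force": force on a finger pad.
Only numpy, scipy, OpenCV 4.12 (cv2) and the standard library are available. Lean on these libraries where they do the work, as an engineer would, in place of code of your own. Each camera call takes 0.05 s, during which the arm holds its last target. There are 200 camera calls.

TASK

On the grey stop turret on the bench, flick the black thumbwheel forward with a fingertip, click by click (its top edge moving away from the robot, from the foot's near side to its far side), until the longest brass stop rod is at the very top, facing the button of the anvil post, and stop there: do not run it past that click. Be gentle, keep the robot off the brass rods, pick nothing up, and leave the other things on the bench where they are.

Things in the scene. Friction and masses are not known exactly. Their poses are not given: they have to be found in the camera images.
- stop: Stop turret's fixed grey foot: plate 130 (x) x 230 (y, from -125 to +105) x 12 mm. Origin on the bench surface. Its +x is forward (away from the robot, turned up to 0.4 rad), its y the wheel's axis direction. A bearing block, 64 x 38 mm, top 92 mm high, stands at y +47 to +85 mm. Wheel, drum and rods turn together on one level axis 75 mm high, between the block and the anvil post.
- hub (a point): Centre of the thumbwheel, on its axis, at x 0, y +30 mm, z +75 mm of the foot; it does not turn. Axes as those of the foot.
- anvil (a point): Face of the anvil button, a steel disc 16 mm across, 95 mm above the bench, at x 0, y -82 mm of the foot, that the topmost rod points at. It is on the +y face of the anvil post (36 x 14 mm, 105 mm high). Fixed.
- turret (a joint): Angle (rad) of wheel, drum and rods about the foot's +y; grows as the wheel's top moves to the foot's +x (forward). 0: longest rod at the top. One click is 1.047; it rests only in clicks (-1.047, -2.094, ..), and starts 2 to 4 clicks before 0. A sprung detent resists (5 to 15 N of push on a lug): pushed a little past half a click it snaps on to the next and stays, pushed less it springs back.
- thumbwheel: Black wheel, 16 mm thick along the axis: disc of radius 22 mm with six lugs, 9 mm thick with round ends, reaching radius 50 mm, 60 degrees apart. At every click the lugs stand 30, 90 and 150 degrees to either side of the top, so a gap is at the top. Origin at its centre, turning with it.
- top (a point): Fixed point at x 0 of the foot straight above the wheel's centre, 30 mm above the axis (105 mm above the bench): a good height for the fingertip's end. To click forward, the tip enters on the -x side of the lug 30 degrees before the top, pushes it towards +x over the top until the tip's leading face is 5 to 12 mm past this point, and is then raised out of the gap.
- rods: Six brass stop rods, 7 mm thick, parallel to the axis, 20 mm from it, 60 degrees apart, standing out to the foot's -y from a steel drum (radius 27 mm, 15 mm thick) beside the wheel; the drum's face is 35 mm from the wheel's centre. One is 65 mm long, the others 16 to 30 mm. Not to be touched. Origin at the wheel's centre, turning with it; its +z points to the longest rod.
- bush: Bystander: brass bush, 34 mm across, 26 mm high, on the bench on the near side of the foot. Origin under its centre.
- chuck_key: Bystander: steel T-shaped chuck key, 90 mm long, 14 mm high, on the far side of the foot. Origin under its shaft, at the square end.
- billet: Bystander: upright steel billet, 32 mm across, 45 mm high, on the near side of the foot. Origin under its centre.
- oiler: Bystander: white plastic bottle, 52 mm across, 130 mm high, to the left. Origin under its centre.
- tin: Bystander: open aluminium tin, 80 mm across, 50 mm high, to the right. Origin under its centre.
- spanner: Bystander: spanner, 180 mm long, lying to the left. Origin under its middle.
- chip_brush: Bystander: brush, 200 mm long, lying to the right. Origin under its middle.

How it is judged (in metres and radians):
On the way:
1. a fingertip pushes the thumbwheel (contact force between the fingers and thumbwheel above 0.3 N), for 0.02 s.
At the end, for the whole second after the job is handed in: The wheel rests in the click with the longest rod at the top, facing the anvil button (joint within 0.12 rad of 0, still) (value of joint turret between -0.12 and 0.12 rad and velocity of joint turret between -0.1 and 0.1 rad/s); the robot touches nothing.
It fails at once if the wheel is run half a click past the goal (value of joint turret above 0.53 rad).
It fails at once if the wheel is turned backwards past its rearmost start (value of joint turret below -4.75 rad).
It fails at once if the robot touches the brass rods (contact force between any of the fingers, the arm and rods above 0.5 N).
It fails at once if the wheel is forced (over 40 N) (contact force between the fingers and thumbwheel above 40 N).
It fails at once if a bystander is moved more than 15 mm or lifted (distance of any of bush, chuck_key, billet, oiler, tin, spanner, chip_brush from where it was at the start of the episode above 0.015 m).
It also fails if it takes over 45 s, if anything falls off the work surface, if the arm or the gripper's body presses on something with over 40 N, if the wrist force passes 120 N, or if a joint passes its speed limit or range.

## Working session

There is one attempt and no reset: what is moved stays moved. The work goes in short steps, Python scripts to look and compute and a shell command to move; the robot and the scene stay as the last step left them, time stands still between calls to the robot, and variables do not carry over. Pictures are saved under pics/ and viewed, at most 10 in all, crops included, and the job is handed in when it is done.

```bash
mkdir -p pics; ls
python3 - <<'E'
from bench import env, vision
import cv2,numpy as np
for n in("scene","top"):
    p,d=vision.read_camera(n);cv2.imwrite(f"pics/{n}0.png",p[:,:,::-1]);np.savez(f"pics/{n}0.npz",p=p,d=d)
    c=vision.camera_params(n);print(n,c["fovy"],c["cx"],c["cy"],np.round(c["R"],3).tolist(),np.round(c["t"]))
s=env.sense();print(s["t"],s["tcp_pos"],s["orientation"],s["opening"])
E
```

```text
pics
scene 56.96370819288509 275.0630619330557 209.4637461591745 [[0.82, 0.572, -0.001], [0.36, -0.516, -0.777], [-0.445, 0.637, -0.629]] [-463. -104. 1175.]
top 51.80264755860957 277.56293289430886 207.15913115513214 [[-0.011, -1.0, 0.022], [-0.982, 0.007, -0.186], [0.186, -0.024, -0.982]] [   8.  531. 1206.]
0.1 [170.62477935 626.68211613 221.55841062] [ 1.32480788e-01  9.91185185e-01 -8.73546114e-04 -8.00217019e-05] 86.92846031294697
```

View pics/scene0.png

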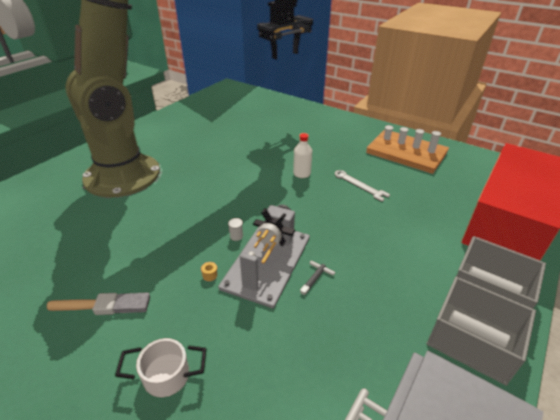

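View pics/top0.png

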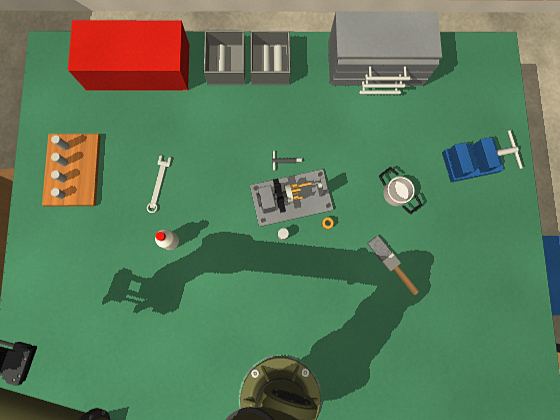

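The scene picture shows the turret at about (265,255), and the top picture at about (292,197), with the wheel left of the rods and nothing right beside the wheel. Next I'll measure the foot from the depth cloud.

```bash
cat > h.py <<'E'
from bench import vision
import cv2,numpy as np
def cloud(n,d):
    c=vision.camera_params(n);f=210/np.tan(np.radians(c["fovy"])/2)
    v,u=np.mgrid[:420,:560];k=np.stack([(u-c["cx"])/f,(v-c["cy"])/f,np.ones_like(u)],-1)*d[...,None]
    X=(k-c["t"])@np.array(c["R"]);X[d==0]=np.nan;return X
def proj(n,P):
    c=vision.camera_params(n);f=210/np.tan(np.radians(c["fovy"])/2)
    q=np.atleast_2d(P)@np.array(c["R"]).T+c["t"];return q[:,:2]/q[:,2:]*f+[c["cx"],c["cy"]]
E
python3 - <<'E'
from h import *
for n,(u0,v0,u1,v1) in dict(top=(240,160,345,230),scene=(215,200,315,305)).items():
    z=np.load(f"pics/{n}0.npz");p,d=z["p"],z["d"];X=cloud(n,d)
    box=np.zeros((420,560),bool);box[v0:v1,u0:u1]=1
    hsv=cv2.cvtColor(p,cv2.COLOR_RGB2HSV)
    m=box&(X[...,2]>7)&(X[...,2]<18)&(hsv[...,1]<70)
    k,l,st,_=cv2.connectedComponentsWithStats(m.astype(np.uint8));i=1+np.argmax(st[1:,4])
    m=box&(X[...,2]>7)&(hsv[...,1]<70)&(X[...,2]<18)&cv2.dilate((l==i).astype(np.uint8),np.ones((7,7))).astype(bool)
    print(n,"plate z",np.median(X[m][:,2]),cv2.minAreaRect(X[m][:,:2].astype(np.float32)), m.sum())
    b=box&(hsv[...,2]<60)&(X[...,2]>70);print(" black",b.sum(),np.median(X[b],0).round(),X[b].min(0).round(),X[b].max(0).round())
    r=box&(hsv[...,0]>8)&(hsv[...,0]<25)&(hsv[...,1]>110)&(X[...,2]>70);print(" rods",r.sum(),X[r].min(0).round(),X[r].max(0).round())
    a=box&(X[...,2]>98);print(" high",np.median(X[a],0).round())
    bg=box&(hsv[...,1]>120)&(abs(X[...,2])<15)&(hsv[...,0]>50);print(" bench z",np.median(X[bg][:,2]))
    cr=cv2.resize(p[v0:v1,u0:u1,::-1],None,fx=5.5,fy=5.5,interpolation=2);cv2.imwrite(f"pics/{n}c.png",cr)
E
```

```text
top plate z 12.250428053183468 ((568.7689819335938, -39.94746398925781), (129.9391326904297, 230.58160400390625), 12.13598918914795) 2028
 black 233 [560.  -1.  88.] [514. -21.  72.] [609.  61. 123.]
 rods 56 [550. -91.  70.] [597. -32. 102.]
 high [574. -28. 104.]
 bench z -0.09906752389498961
scene plate z 12.887169457496586 ((571.2206420898438, -40.93572235107422), (130.2569122314453, 232.61892700195312), 12.164180755615234) 2836
 black 195 [571.  -6.  98.] [519. -19.  71.] [610.   7. 121.]
 rods 70 [546. -92.  70.] [601. -34. 100.]
 high [577. -31. 104.]
 bench z nan
  return _methods._mean(a, axis=axis, dtype=dtype,
  ret = ret.dtype.type(ret / rcount)
```

View pics/topc.png

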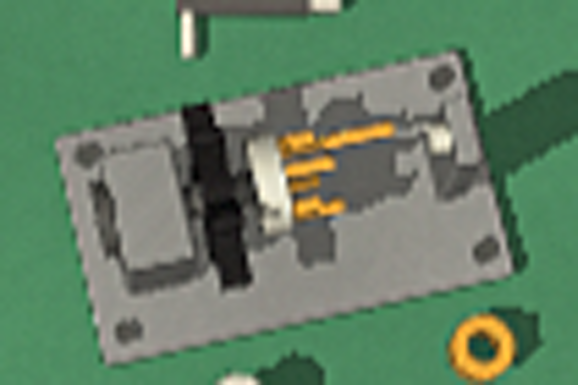

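View pics/scenec.png

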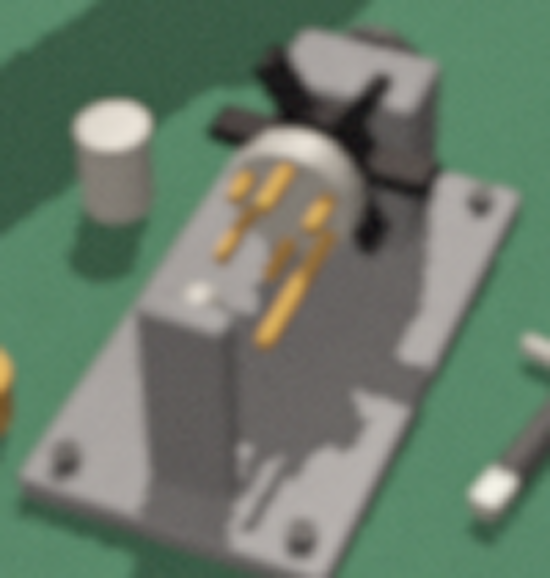

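The crops show a gap at the wheel's top. The longest rod is low on the far side: its end is at about (265,340) in the scene crop and (390,130) in the top crop. I'll identify its click by projecting the predicted rod ends, and work out the approach geometry.

Run:
```python
from h import *
th=.212;c,s=np.cos(th),np.sin(th);R=np.array([[c,-s,0],[s,c,0],[0,0,1]]);O=np.array([568,-30.7,0])
W=lambda x,y,z:R@[x,y,z]+O
for k in(-4,-3,-2,-1,0):
    a=k*np.pi/3
    print(k,[(proj(n,W(20*np.sin(a),-5-65,75+20*np.cos(a)))[0]-o)*5.5 for n,o in(("scene",(215,200)),("top",(240,160)))])
for n,o in(("scene",(215,200)),("top",(240,160))):
    print(n,"button",(proj(n,W(0,-82,95))[0]-o)*5.5,"lugs",[((proj(n,W(50*np.sin(a),30,75+50*np.cos(a)))[0]-o)*5.5).round().tolist() for a in np.radians([-90,-30,30,90])])
print("top pt",W(0,30,105),"entry",W(-10,30,105))
from bench import env
from scipy.spatial.transform import Rotation as Q
st=env.sense();print(Q.from_quat(st["orientation"]).as_matrix().round(3),"foot x",R[:,0])
```

```text
-4 [array([262.07966668, 343.78179306]), array([391.70336013, 124.82701626])]
-3 [array([221.47761705, 348.9595251 ]), array([397.51697882, 160.35372387])]
-2 [array([179.6730434 , 318.11053039]), array([407.20437558, 187.40706061])]
-1 [array([177.27008688, 281.10438419]), array([411.26581318, 179.05350375])]
0 [array([217.92945703, 274.85168591]), array([405.37355064, 142.68522974])]
scene button [204.07913915 296.20957724] lugs [[213.0, 120.0], [265.0, 54.0], [381.0, 85.0], [437.0, 182.0]]
top button [427.98915775 137.77840959] lugs [[236.0, 285.0], [228.0, 221.0], [206.0, 126.0], [194.0, 101.0]]
top pt [561.6875337   -1.37163883 105.        ] entry [551.91141331  -3.47579426 105.        ]
[[-0.965  0.263 -0.   ]
 [ 0.263  0.965 -0.002]
 [-0.    -0.002 -1.   ]] foot x [0.97761204 0.21041554 0.        ]
```

The longest rod matches 4 clicks before 0, and the button and lugs project where they're seen. So the plan is four strokes with the fingers shut and tool y along the wheel axis. First I'll turn and shut the gripper, then travel high.

```bash
python3 -m crank '[[0,0,0,0,-1],[0,0,0,0,-1],[0,0,0,0,-1],[0,0,0,0,-0.19],[0,0,0,0,0]]'
python3 -m crank '[[0,-0.3,-1,0,0],[0,-0.3,-1,0,0],[0,-0.3,-1,0,0],[0,-0.3,-1,0,0],[0,-0.3,-1,0,0]]'
cat > where.py <<'E'
from bench import env
import numpy as np
from scipy.spatial.transform import Rotation as Q
s=env.sense();M=Q.from_quat(s["orientation"]).as_matrix();p=np.array(s["tcp_pos"])
th=.212;R=np.array([[np.cos(th),-np.sin(th),0],[np.sin(th),np.cos(th),0],[0,0,1]])
print("t",round(s["t"],2),"foot",(R.T@(p-[568,-30.7,0])).round(1),"yaw err",round(np.arctan2(-M[1,0],-M[0,0])-th,3),"tilt",M[:2,2].round(3),"to hover, tool units",(M.T@(R@[-42,33,150]+[568,-30.7,0]-p)/30).round(2),"F",np.round(s["wrist_force"],1),s["opening"])
E
python3 where.py
```

```text
t: 0.6
tcp_pos: [170.8, 627.0, 222.2]
orientation: [-0.105, 0.994, -0.0, -0.0]
wrist_force: [-0.7, -1.3, -0.8]
opening: 54.8
finger_force: 0.0
t: 1.1
tcp_pos: [247.0, 488.8, 222.5]
orientation: [-0.105, 0.995, 0.0, 0.0]
wrist_force: [0.7, 0.4, -0.3]
opening: 14.7
finger_force: 0.0
t 1.1 foot [-204.5  575.5  222.5] yaw err -0.002 tilt [0. 0.] to hover, tool units [ -5.46 -18.07   2.42] F [ 0.7  0.4 -0.3] 14.710896103783089
```

```bash
python3 -m crank '[[0,-0.3,-1,0,0],[0,-0.3,-1,0,0],[0,-0.3,-1,0,0],[0,-0.3,-1,0,0],[0,-0.3,-1,0,0]]' >/dev/null
python3 -m crank '[[0,-0.3,-1,0,0],[0,-0.3,-1,0,0],[0,-0.3,-1,0,0],[0,-0.3,-1,0,0],[0,-0.3,-1,0,0]]' >/dev/null
python3 -m crank '[[0,-0.3,-1,0,0],[0,-0.3,-1,0,0],[0,-0.3,-1,0,0],[0,-0.3,-1,0,0],[0,-0.3,-1,0,0]]' >/dev/null
python3 -m crank '[[0,-0.3,-1,0,0],[0,-0.3,-1,0,0],[0,-0.3,-0.8,0,0],[0,0,0,0,0],[0,0,0,0,0]]' >/dev/null
python3 where.py
```

```text
t 3.1 foot [-42.6  42.9 222.4] yaw err -0.002 tilt [-0.  0.] to hover, tool units [-0.02 -0.33  2.41] F [0.4 1.3 0.1] 0.43733532158978305
```

```bash
python3 -m crank '[[0,0,-0.33,0.8,0],[0,0,0,0.8,0],[0,0,0,0.8,0],[0,0,0,0,0],[0,0,0,0,0]]' >/dev/null
python3 where.py
python3 - <<'E'
from h import *
for n in("scene","top"):
    p,d=vision.read_camera(n)
    u,v=proj(n,[540,-5,110])[0].astype(int);cv2.imwrite(f"pics/{n}1.png",cv2.resize(p[v-55:v+55,u-60:u+60,::-1],None,fx=5,fy=5,interpolation=2))
a,b=[cv2.imread(f"pics/{n}1.png") for n in("scene","top")];cv2.imwrite("pics/both1.png",cv2.resize(np.hstack([a,b]),(800,367)))
E
```

```text
t 3.6 foot [-42.4  34.2 150.9] yaw err 0.002 tilt [-0.  0.] to hover, tool units [-0.01 -0.04  0.03] F [-0.2 -0.8  1.2] 0.25142055668251206
```

View pics/both1.png

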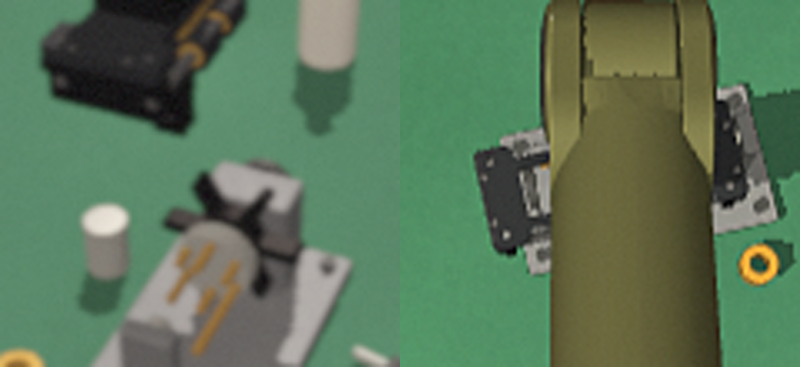

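The scene half shows the gripper body up and left of the wheel, and in the top half the arm hides it. I can't see the tips, so I'll check with a projection and a full scene picture.

Run:
```python
from h import *
from bench import env
p,d=vision.read_camera("scene")
t=np.array(env.sense()["tcp_pos"]);q=proj("scene",[t,t+[0,0,70]]);print(q)
u,v=q[0].astype(int)
im=p[v-110:v+90,u-100:u+100,::-1].copy()
im=cv2.resize(im,None,fx=3,fy=3,interpolation=2);cv2.circle(im,(300,330),4,(0,0,255),-1);cv2.imwrite("pics/s2.png",im)
X=cloud("scene",d);print(X[v-3:v+4,u].round(),)
```

```text
[[256.68537357 195.00702244]
 [255.64380083 167.84941927]]
[[526. -15. 168.]
 [525. -14. 164.]
 [526. -16. 162.]
 [524. -14. 158.]
 [525. -15. 156.]
 [399. 144.   0.]
 [403. 138.   2.]]
```

View pics/s2.png

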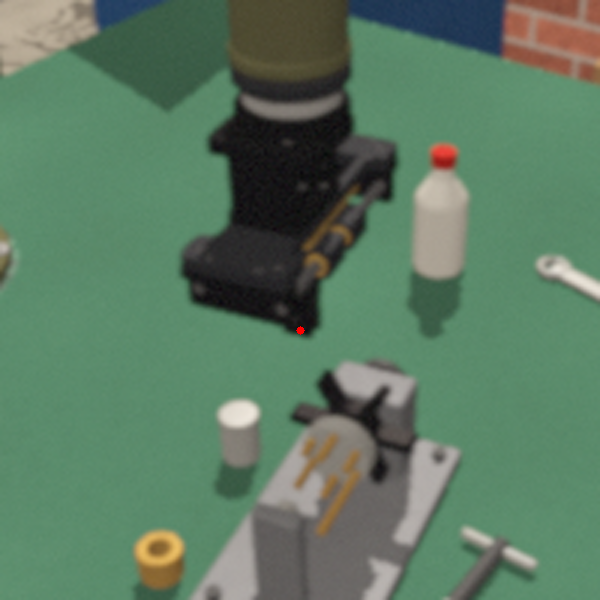

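The TCP projects onto the visible fingertip, at (300,330) in the crop, so the pose agrees. Now the descent and the first stroke.

```bash
python3 -m crank '[[0,0,-0.04,0.6,0],[0,0,0,0.6,0],[0,0,0,0.33,0],[0,0,0,0,0],[0,0,0,0,0]]' >/dev/null
python3 where.py
python3 -m crank '[[0,-0.2,0,0,0],[0,-0.2,0,0,0],[0,-0.2,0,0,0],[0,-0.2,0,0,0],[0,0,0,0,0]]' >/dev/null
python3 where.py
```

```text
t 4.25 foot [-41.8  31.8 105.5] yaw err 0.001 tilt [0.001 0.   ] to hover, tool units [ 0.    0.04 -1.48] F [0.2 0.5 0.4] 0.4341655191605754
t 4.75 foot [-16.7  31.8 105.4] yaw err 0.001 tilt [0.002 0.   ] to hover, tool units [ 0.84  0.04 -1.49] F [-0.1  0.6 -0.2] 0.522676314304251
```

```bash
python3 -m crank '[[0,-0.15,0,0,0],[0,-0.15,0,0,0],[0,0,0,0,0],[0,0,0,0,0],[0,0,0,0,0]]' | grep -E "force"
python3 where.py
python3 - <<'E'
from h import *
p,d=vision.read_camera("scene")
u,v=proj("scene",[561,-1,100])[0].astype(int)
cv2.imwrite("pics/s3.png",cv2.resize(p[v-50:v+50,u-50:u+50,::-1],None,fx=6,fy=6,interpolation=2))
E
```

```text
wrist_force: [5.1, 1.1, 1.4]
finger_force: 2.8
t 5.25 foot [ -6.9  31.9 105.8] yaw err 0.001 tilt [0.006 0.001] to hover, tool units [ 1.16  0.04 -1.48] F [5.1 1.1 1.4] 0.29731648659228593
```

View pics/s3.png

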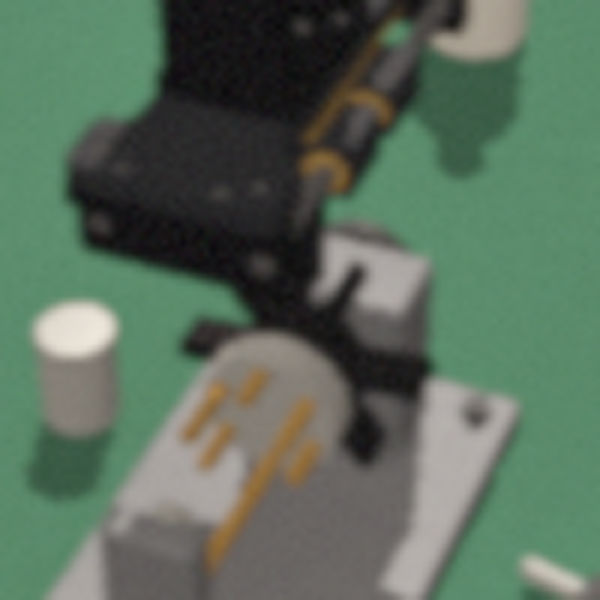

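The long rod now points at (215,560), so it has moved one click. The 5 N forward is the next lug resting on the tip's rear face. I'll move to the middle of the gap, raise out and go back.

```bash
python3 -m crank '[[0,-0.2,0,0,0],[0,0,0,0,0],[0,0,0,-0.5,0],[0,0,0,-0.5,0],[0,0,0,-0.5,0]]' | grep -E "force"
python3 where.py
python3 -m crank '[[0,0.5,0,0,0],[0,0.5,0,0,0],[0,0.4,0,0,0],[0,0,0,0,0],[0,0,0,0,0]]' | grep -E "force"
python3 where.py
python3 - <<'E'
from h import *
p,d=vision.read_camera("scene")
u,v=proj("scene",[561,-1,100])[0].astype(int)
cv2.imwrite("pics/s4.png",cv2.resize(p[v-50:v+50,u-50:u+50,::-1],None,fx=6,fy=6,interpolation=2))
O=np.array([568,-30.7,0]);c,s=np.cos(.212),np.sin(.212);R=np.array([[c,-s,0],[s,c,0],[0,0,1]])
for k in(-4,-3,-2,-1,0):
    a=k*np.pi/3;print(k,((proj("scene",R@[20*np.sin(a),-70,75+20*np.cos(a)]+O)[0]-[u-50,v-50])*6).round())
E
```

```text
wrist_force: [0.1, 0.8, -0.5]
finger_force: 0.0
t 5.8 foot [ -4.3  31.6 150.6] yaw err 0.0 tilt [-0.002 -0.   ] to hover, tool units [1.26 0.05 0.02] F [ 0.1  0.8 -0.5] 0.44002703445787594
wrist_force: [0.7, 0.9, 0.5]
finger_force: 0.0
t 6.3 foot [-45.1  31.9 150.2] yaw err 0.001 tilt [0.001 0.001] to hover, tool units [-0.1   0.04  0.01] F [0.7 0.9 0.5] 0.412500208897388
-4 [238. 567.]
-3 [194. 573.]
-2 [148. 539.]
-1 [145. 499.]
0 [190. 492.]
```

View pics/s4.png

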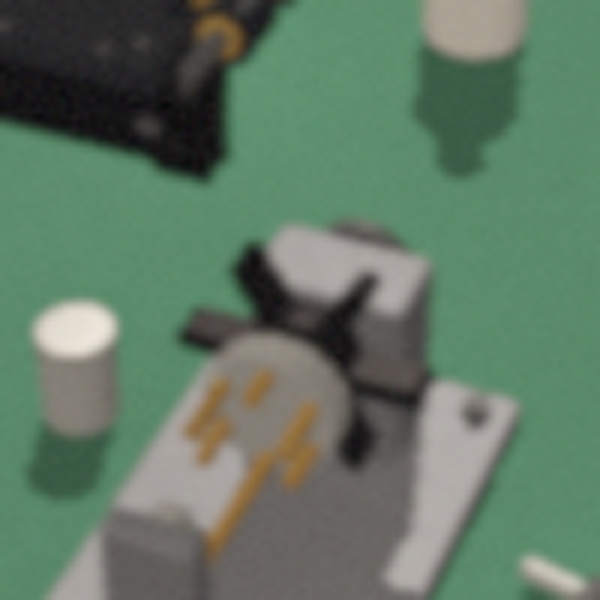

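The bottom rod is now the long one (-3), so one click went through cleanly. Second stroke.

```bash
python3 -m crank '[[0,0,0,0.5,0],[0,0,0,0.5,0],[0,0,0,0.5,0],[0,0,0,0,0],[0,-0.2,0,0,0]]' | grep wrist_f
python3 -m crank '[[0,-0.2,0,0,0],[0,-0.2,0,0,0],[0,-0.2,0,0,0],[0,-0.2,0,0,0],[0,-0.2,0,0,0]]' | grep wrist_f
python3 -m crank '[[0,-0.15,0,0,0],[0,-0.15,0,0,0],[0,0,0,0,0],[0,0,0,0,0],[0,0,0,0,0]]' | grep wrist_f
python3 where.py
python3 -m crank '[[0,0,0,-0.5,0],[0,0,0,-0.5,0],[0,0,0,-0.5,0],[0,0.5,0,0,0],[0,0.5,0,0,0]]' | grep wrist_f
python3 -m crank '[[0,0.5,0,0,0],[0,0,0,0,0],[0,0,0,0,0],[0,0,0,0,0],[0,0,0,0,0]]' | grep wrist_f
python3 where.py
python3 - <<'E'
from h import *
p,d=vision.read_camera("scene")
u,v=proj("scene",[561,-1,100])[0].astype(int)
cv2.imwrite("pics/s5.png",cv2.resize(p[v-50:v+50,u-50:u+50,::-1],None,fx=6,fy=6,interpolation=2))
E
```

```text
wrist_force: [-0.1, -0.0, 1.2]
wrist_force: [0.2, -0.5, -0.4]
wrist_force: [0.6, 0.1, -0.6]
t 7.85 foot [ -0.5  31.9 104.5] yaw err 0.001 tilt [0. 0.] to hover, tool units [ 1.38  0.04 -1.52] F [ 0.6  0.1 -0.6] 0.556151793244083
wrist_force: [0.3, 0.4, -0.2]
wrist_force: [-0.1, -0.2, 0.5]
t 8.85 foot [-44.7  31.8 149.9] yaw err 0.001 tilt [ 0. -0.] to hover, tool units [-0.09  0.04 -0.  ] F [-0.1 -0.2  0.5] 0.42795005008080383
```

View pics/s5.png

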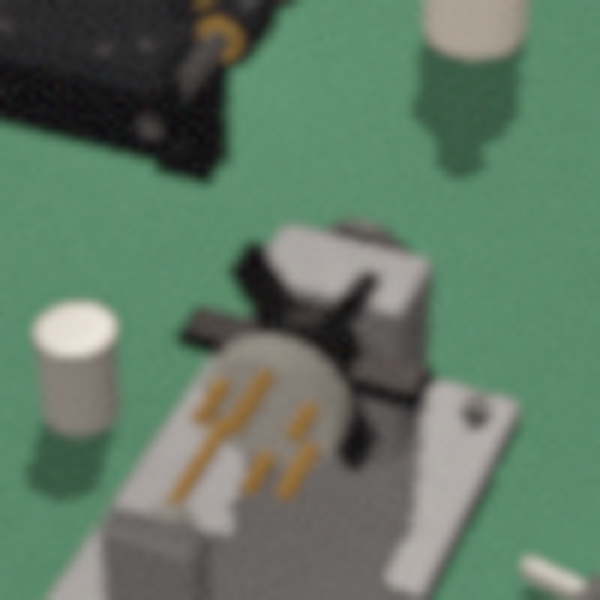

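The long rod now lies low on the near side, starting at about (215,440), which is click -2. Third stroke next, then a numeric check: brass colour along each predicted outer rod stretch.

```bash
cat > chk.py <<'E'
from h import *
c,s=np.cos(.212),np.sin(.212);R=np.array([[c,-s,0],[s,c,0],[0,0,1]]);O=np.array([568,-30.7,0])
for n in("scene","top"):
    p,_=vision.read_camera(n);h=cv2.cvtColor(p,cv2.COLOR_RGB2HSV);m=((h[...,0]>8)&(h[...,0]<28)&(h[...,1]>110)&(h[...,2]>70)).astype(float)
    for k in(-4,-3,-2,-1,0,1):
        a=k*np.pi/3;q=proj(n,[R@[20*np.sin(a),y,75+20*np.cos(a)]+O for y in np.arange(-10,-71,-5)]).round().astype(int)
        print(n,k,"".join("#" if m[v,u] else "." for u,v in q))
E
python3 chk.py
python3 -m crank '[[0,0,0,0.5,0],[0,0,0,0.5,0],[0,0,0,0.5,0],[0,0,0,0,0],[0,-0.2,0,0,0]]' | grep wrist_f
python3 -m crank '[[0,-0.2,0,0,0],[0,-0.2,0,0,0],[0,-0.2,0,0,0],[0,-0.2,0,0,0],[0,-0.2,0,0,0]]' | grep wrist_f
python3 -m crank '[[0,-0.15,0,0,0],[0,-0.15,0,0,0],[0,0,0,0,0],[0,0,0,0,0],[0,0,0,0,0]]' | grep wrist_f
python3 where.py
python3 -m crank '[[0,0,0,-0.5,0],[0,0,0,-0.5,0],[0,0,0,-0.5,0],[0,0.5,0,0,0],[0,0.5,0,0,0]]' | grep wrist_f
python3 -m crank '[[0,0.5,0,0,0],[0,0,0,0,0],[0,0,0,0,0],[0,0,0,0,0],[0,0,0,0,0]]' | grep wrist_f
python3 where.py; python3 chk.py
```

```text
scene -4 #####........
scene -3 ###..........
scene -2 ##...#.......
scene -1 ####.........
scene 0 ######.......
scene 1 ###..........
top -4 .............
top -3 .............
top -2 ..#..........
top -1 .............
top 0 #............
top 1 ...#.........
wrist_force: [0.5, -0.5, 0.1]
wrist_force: [0.5, -0.5, -0.1]
wrist_force: [0.0, 0.2, 0.3]
t 10.5 foot [ -0.5  31.9 104.5] yaw err 0.001 tilt [0. 0.] to hover, tool units [ 1.38  0.04 -1.52] F [0.  0.2 0.3] 0.30536973868433454
wrist_force: [0.3, 0.7, 0.3]
wrist_force: [-0.4, 0.5, -0.8]
t 11.5 foot [-44.7  31.8 149.9] yaw err 0.001 tilt [ 0.001 -0.   ] to hover, tool units [-0.09  0.04 -0.  ] F [-0.4  0.5 -0.8] 0.23189533422415484
scene -4 ###..........
scene -3 #####........
scene -2 #............
scene -1 ############.
scene 0 ####.........
scene 1 ######.......
top -4 .............
top -3 .............
top -2 .............
top -1 .....#.......
top 0 ....#........
top 1 .............
```

The full-length run of brass is at -1, so one click is left. I'll do the same stroke and then withdraw upward.

```bash
python3 -m crank '[[0,0,0,0.5,0],[0,0,0,0.5,0],[0,0,0,0.5,0],[0,0,0,0,0],[0,-0.2,0,0,0]]' | grep wrist_f
python3 -m crank '[[0,-0.2,0,0,0],[0,-0.2,0,0,0],[0,-0.2,0,0,0],[0,-0.2,0,0,0],[0,-0.2,0,0,0]]' | grep wrist_f
python3 -m crank '[[0,-0.15,0,0,0],[0,-0.15,0,0,0],[0,0,0,0,0],[0,0,0,0,0],[0,0,0,0,0]]' | grep wrist_f
python3 where.py
python3 -m crank '[[0,0,0,-0.5,0],[0,0,0,-0.5,0],[0,0,0,-0.5,0],[0,0,0,-0.5,0],[0,0,0,-0.5,0]]' | grep wrist_f
python3 -m crank '[[0,0.5,0,0,0],[0,0.5,0,0,0],[0,0.5,0,0,0],[0,0,0,0,0],[0,0,0,0,0]]' | grep wrist_f
python3 where.py; python3 chk.py
python3 - <<'E'
from h import *
p,d=vision.read_camera("scene")
u,v=proj("scene",[561,-1,100])[0].astype(int)
cv2.imwrite("pics/s6.png",cv2.resize(p[v-50:v+50,u-50:u+50,::-1],None,fx=6,fy=6,interpolation=2))
E
```

```text
wrist_force: [0.7, -0.2, -0.8]
wrist_force: [0.5, -0.1, -0.4]
wrist_force: [1.7, -1.0, -0.4]
t 13.1 foot [ -0.5  31.9 104.5] yaw err 0.001 tilt [-0.  0.] to hover, tool units [ 1.38  0.04 -1.52] F [ 1.7 -1.  -0.4] 0.34227767485658306
wrist_force: [-0.3, -0.0, 0.2]
wrist_force: [0.7, -0.5, 0.0]
t 14.1 foot [-44.8  31.9 180.6] yaw err 0.001 tilt [0.002 0.001] to hover, tool units [-0.09  0.04  1.02] F [ 0.7 -0.5  0. ] 0.1002362829660329
scene -4 ######.......
scene -3 ###..........
scene -2 #####........
scene -1 ###..........
scene 0 ########.###.
scene 1 ####.........
top -4 .....#.......
top -3 .............
top -2 ......#......
top -1 .............
top 0 ........#....
top 1 .............
```

View pics/s6.png

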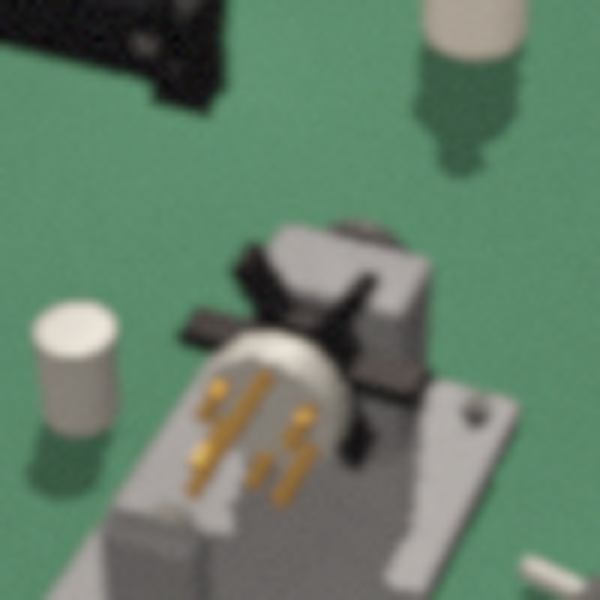

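The longest rod now runs from the top of the drum at (265,375) to (195,490), facing the button, with a gap at the wheel's top. The robot is clear.

```bash
python3 -c "from bench import order; print(order.sign_off())"
```

```text
the job is handed in; nothing more can be done
None
```

The wheel was flicked four clicks forward, one at a time; the last picture shows the longest rod at the top facing the anvil button and the robot clear of everything, and the job was handed in at about 14 s (no verdict was returned).

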